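# Serve a chocolate bar with the hand-cranked bar feeder

### The job

Serve the blue chocolate bar with the hand-cranked bar feeder: take the upright red handle on its wheel and wind the wheel clockwise, seen from above, through one full turn, so that the pusher slides the bar over the brass line onto the wooden serving end. Stop with the handle back beside the red index tab, then let go of it.

Things in the scene. Friction and masses are not known exactly. Their poses are not given: they have to be found in the camera images.
- feeder: Fixed bar feeder, 160 x 305 mm: green housing, top 55 mm high, steel wheel on it (128 mm across, rim top 71 mm, hub top 76 mm above the worktop), lane along +y (deck 12 mm high, rails 23 mm; brass line at y = 135 mm, wooden serving end beyond). Origin on the worktop under the wheel's axis, z up. Red index tab at x = -74 mm. A pusher plate, face at y = 74 mm, moves 72 mm to +y per turn.
- crank_handle (a point): Middle of the red handle: upright round sleeve, 24 mm diameter, on the wheel 52 mm from its axis, from 75.5 to 121.5 mm above the worktop. This point is on the sleeve's axis at 98.5 mm. The sleeve spins freely on its pin, so a hand may grip it firmly and keep its orientation while going round the circle. Moving it takes about 2 N.
- crank (a joint): Wheel angle in rad, growing clockwise seen from above. 0: handle beside the red tab, on the feeder's -x side; at angle q the handle is at x = -52 mm cos q, y = +52 mm sin q in the feeder's frame. Starts within 0.2 of 0; beside the tab one full turn on is 6.283. Stops at -0.4 and 6.95. It stays where it is left.
- blue_bar: Loose chocolate bar in a blue wrapper with a pale label, 64 x 140 x 12 mm. Origin: centre of its underside, y along its length. It starts flat on the feeder's deck, its length across the lane, its centre near y = 118 mm in the feeder's frame, some 12 mm ahead of the pusher.

How it is judged:
By the outcome, as a careful person would: the job done as asked, in the order asked, and still so for the second after the job is handed in, with the robot touching nothing.
It also fails if it takes over 48 s, if anything falls off the work surface, if the arm or the gripper's body presses on something with over 40 N, if the wrist force passes 120 N, or if a joint passes its speed limit or range.

### The arm

A 6-joint arm with a two-finger parallel gripper is mounted at the origin on a cart in front of the work surface, level with it; the furniture and walls round the work are solid. World frame = base frame: x ahead of the robot, y to its left, z up, the work surface at z = 0. Lengths are in m, angles in rad, forces in N, time in s.
With the tool pointing down it reaches from about 0.275 to 0.85 m from the base axis. Payload 19 kg.
Tool frame: the origin (TCP) lies midway between the tips of the shut fingers; the grasp point (between the pads) lies 19 mm behind it; z points along the fingers, y is the line along which they close (so a half turn about z gives the same grasp; the last joint's range is limited). The gripper opens to 85 mm and grips with 20 to 120 N. Pads are 22 mm wide; open, the fingers measure 114 mm over their backs; the gripper's body (76 mm by 85 mm) begins 54 mm behind the grasp point. The pads swing forward as they close: fully open they stand 13 mm farther back than shut.
Start: joints at [-1.372, 0.15, 1.437, -0, 1.554, -0.134], TCP at [0.188, -0.543, 0.231] pointing down, gripper open.
Joint ranges: [-2.8, 2.8], [-0.68, 2.1], [0.12, 2.68], [-1.39, 4.53], [0.16, 2.79], [-2.81, 2.81]. Speed limits (rad/s): [1.89, 1.89, 2.22, 3.01, 3.01, 3.01].

### API

Orientations are given as a unit quaternion [x, y, z, w].
In Python, from workcell import bot, inverse_kinematics, viewer gives the robot as it stands. Calls block until the motion is done:
- bot.movep(position, orientation): joint-space move of the TCP to a pose.
- bot.servo_line(position, feed=0.15, attitude=None, f_stop=None): straight line of the TCP; attitude=None keeps the orientation; feed is the mean speed in m/s. With f_stop (N) it stops when the force on the tool has changed by that much, and returns True; else False.
- bot.goto_joints(angles): joint-space move.
- bot.move_gripper(opening, strength=None): opening from 0.0 (shut) to 1.0 (fully open); strength is the grip in N (None keeps the last); returns when the fingers have stopped.
- bot.pause(seconds).
- inverse_kinematics(position, orientation): joint angles nearest the present ones, or None.
- viewer.read_camera(name): name is "scene" or "top" or "wrist"; returns a dict with "frame" (384x512x3 uint8, red, green, blue), "camera_matrix" (3x3 intrinsics, pixels), "position" and "orientation" of the camera in the world. Camera axes: x right, y up, looking along -z (the intrinsics and any distortion apply to the point x, -y, -z); pixel columns grow to the right and rows downward; lengths in m; the calibration is good to about 2 mm. A picture is of the moment at which its call begins. There is no depth.
A pose or a line that the arm cannot do raises bot.IKError and nothing moves.
- bot.hand_in(): hands the job in; it is judged then, once.
Trained networks look in the newest picture that a camera, given by its name, has taken for a name from the list of things; names that differ only in an ending like _2 or _b are one class to them, and where a whole thing is asked for, a point or a joint stands for the part that bears it (a point fixed in the world has none). Each returns a list of dicts, best first, with "confidence" (0 to 1); they miss things now and then, are a little off and sometimes report something else, mostly with a low value. They report only what shows in the picture. A call takes as long as a camera call.
- viewer.trace(camera, name): "region" (384x512 bool, what is visible of it) and "at" ([row, column] in pixels, amid what is visible of it).
- viewer.spot_point(camera, name): "at" ([row, column] in pixels: a listed point, or the origin of a listed thing).
Readings, each from a call of its own:
- bot.get_time(): time.
- bot.get_joints(): joint angles.
- bot.get_qvel(): joint speeds.
- bot.get_effort(): joint torques, N m.
- bot.get_position(): TCP position.
- bot.get_eef_rot(): TCP orientation.
- bot.get_wrist_force(): force on the tool from outside, world axes, zero at the start.
- bot.get_torque(): the same for the moment, N m.
- bot.get_finger_gap(): opening from 0.0 (shut) to 1.0 (fully open).
- bot.get_gripper_force(): force on a finger pad.
Only numpy, scipy, OpenCV 4.12 (cv2) and the standard library are available. Lean on these libraries where they do the work, as an engineer would, in place of code of your own. Each camera call takes 0.05 s, during which the arm holds its last target. There are 200 camera calls.

## Working session

There is one attempt and no reset: what is moved stays moved. The work goes in short steps, each a Python script; the robot and the scene stay as the last script left them, time stands still between calls to the robot, and variables do not carry over. Pictures are saved under pics/ and viewed, at most 10 in all, crops included, and the job is handed in when it is done.

```bash
mkdir -p pics; cat > h.py <<'E'
import numpy as np, cv2
from scipy.spatial.transform import Rotation as R
from workcell import bot, inverse_kinematics, viewer
def ray(c,at):
    K=np.array(c["camera_matrix"]); d=np.linalg.inv(K)@[at[1],at[0],1.]
    return np.array(c["position"]), R.from_quat(c["orientation"]).as_matrix()@(d*[1,-1,-1])
def onz(c,at,z):
    p,d=ray(c,at); return p+d*(z-p[2])/d[2]
def proj(c,P):
    q=R.from_quat(c["orientation"]).as_matrix().T@(np.array(P)-c["position"])*[1,-1,-1]
    u=np.array(c["camera_matrix"])@q; return (u[:2]/u[2])[::-1]
def save(c,n): cv2.imwrite("pics/"+n,c["frame"][:,:,::-1])
E
python3 - <<'E'
from h import *
for n in("top","scene"):
    c=viewer.read_camera(n); save(c,n+"0.png"); print(n,c["position"],c.keys())
    for t,z in(("feeder",0),("crank_handle",.0985),("blue_bar",.012)):
        for s in viewer.spot_point(n,t)[:2]: print(t,s["at"],round(s["confidence"],2),onz(c,s["at"],z).round(4))
print(bot.get_time(),bot.get_eef_rot())
E
```

```text
top [0.43487552 0.04612326 0.94546356] dict_keys(['frame', 'camera_matrix', 'position', 'orientation'])
feeder [185.6, 289.5] 0.74 [ 0.5378 -0.0497  0.    ]
crank_handle [203.5, 302.4] 0.48 [ 0.4892 -0.0667  0.0985]
blue_bar [196.0, 238.4] 0.59 [0.5118 0.0706 0.012 ]
scene [-0.09611632  0.55523175  0.44859379] dict_keys(['frame', 'camera_matrix', 'position', 'orientation'])
feeder [218.5, 280.4] 0.86 [ 0.5345 -0.0482  0.    ]
crank_handle [182.4, 299.8] 0.78 [ 0.4973 -0.0657  0.0985]
blue_bar [182.2, 301.3] 0.62 [ 0.6425 -0.2235  0.012 ]
blue_bar [231.6, 246.6] 0.55 [0.5165 0.0659 0.012 ]
0.4 [ 9.86192442e-01  1.65603309e-01 -1.52529594e-05 -1.04412037e-04]
```

View pics/top0.png

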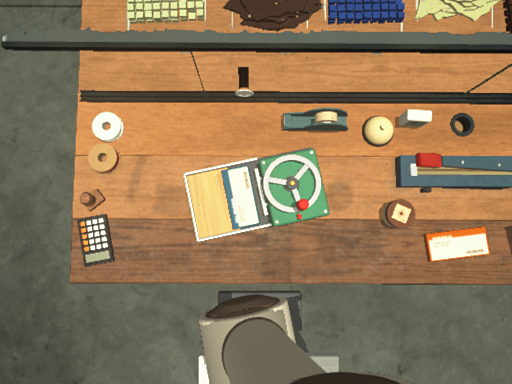

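View pics/scene0.png

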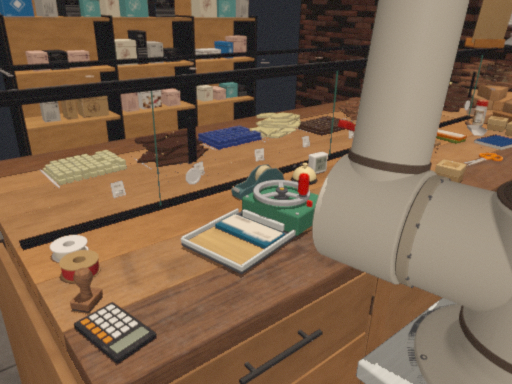

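The top view shows the feeder's wheel at about (row 184, col 292), the handle at (204, 303) beside the red tab (216, 299), and the bar at (195, 241). The lane runs to the left, towards world +y. The scene view agrees, with the handle at (183, 304). I'll take a closer look with the wrist camera.

```bash
python3 - <<'E'
from h import *
yaw=0.2
# tool down, tool y along feeder x-ish chosen by nearest joint 6
best=None
for a in (yaw,yaw+np.pi/2,yaw-np.pi/2,yaw+np.pi):
    q=(R.from_euler('z',a)*R.from_quat([1,0,0,0])).as_quat()
    j=inverse_kinematics([.47,-.05,.30],q)
    print(round(a,2),None if j is None else np.round(j,2))
    if j is not None and (best is None or abs(j[5])<abs(best[1][5])): best=(q,j,a)
bot.movep([.47,-.05,.30],best[0]); print(best[2],bot.get_time())
c=viewer.read_camera("wrist"); save(c,"w0.png"); print(c["position"])
for t,z in(("feeder",0),("crank_handle",.0985),("blue_bar",.012)):
    for s in viewer.spot_point("wrist",t)[:2]: print(t,s["at"],round(s["confidence"],2),onz(c,s["at"],z).round(4))
E
```

```text
0.2 [-0.27 -0.08  1.54 -0.    1.68  1.1 ]
1.77 [-0.27 -0.08  1.54 -0.    1.68 -0.47]
-1.37 [-0.27 -0.08  1.54 -0.    1.68  2.67]
3.34 [-0.27 -0.08  1.54 -0.    1.68 -2.04]
1.7707963267948965 2.4583
[0.4565303  0.01387047 0.44156461]
feeder [165.2, 307.8] 0.94 [ 0.5375 -0.0479  0.    ]
crank_handle [188.0, 270.9] 0.71 [ 0.4878 -0.0646  0.0985]
blue_bar [69.6, 307.4] 0.81 [0.5081 0.0645 0.012 ]
```

View pics/w0.png

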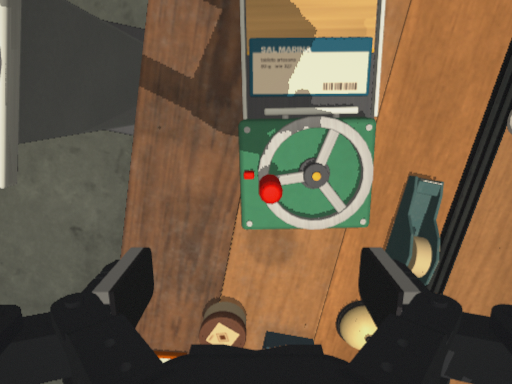

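The wrist view shows the hub at (176, 316), the tab at (175, 249), the handle top at about (186, 270), and the housing corners near (117, 241), (116, 375), (229, 241) and (228, 370).

```bash
python3 - <<'E'
from h import *
c=viewer.read_camera("wrist"); f=c["frame"].astype(int)
hub=onz(c,[176,316],.076); print("hub",hub)
C=[onz(c,p,.055)[:2] for p in([117,241],[116,375],[229,241],[228,370])]
print("corners",np.round(C,4),[np.arctan2(*(b-a)[::-1]).round(3) for a,b in((C[0],C[1]),(C[2],C[3]))],[ (np.arctan2(*(b-a)[::-1])-np.pi/2).round(3) for a,b in((C[2],C[0]),(C[3],C[1]))])
red=((f[...,0]>150)&(f[...,1]<70)&(f[...,2]<70)).astype(np.uint8)
n,l,s,ce=cv2.connectedComponentsWithStats(red)
for i in range(1,n):
    if s[i,4]>20: print("red",s[i],ce[i].round(1),onz(c,ce[i][::-1],.057).round(4),onz(c,ce[i][::-1],.0985).round(4))
# triangulate handle
A=np.zeros((3,3));b=np.zeros(3)
for n in("wrist","top","scene"):
    k=viewer.read_camera(n); at=viewer.spot_point(n,"crank_handle")
    if not at: continue
    print(n,at[0]["at"]); 
    if n=="top":continue
    p,d=ray(k,at[0]["at"]); d/=np.linalg.norm(d); M=np.eye(3)-np.outer(d,d); A+=M;b+=M@p
print("tri",np.linalg.solve(A,b))
# wheel rim fit, bright steel
m=((f.min(2)>120)&(np.ptp(f,axis=2)<25)).astype(np.uint8); m[:110]=0;m[235:]=0;m[:,:245]=0;m[:,380:]=0
ct=max(cv2.findContours(m,cv2.RETR_EXTERNAL,cv2.CHAIN_APPROX_NONE)[0],key=cv2.contourArea)
P=np.array([onz(c,[y,x],.071)[:2] for x,y in cv2.convexHull(ct)[:,0]])
(xc,r)=cv2.minEnclosingCircle(P.astype(np.float32)); print("wheel",xc,r)
E
```

```text
hub [ 0.53508024 -0.04685468  0.076     ]
corners [[ 0.4429 -0.0024]
 [ 0.5869  0.0276]
 [ 0.4672 -0.1308]
 [ 0.6181 -0.0992]] [np.float64(0.205), np.float64(0.207)] [np.float64(0.187), np.float64(0.242)]
red [244 172  10   7  62] [248.5 175.3] [ 0.4635 -0.0644  0.057 ] [ 0.4627 -0.0559  0.0985]
red [260 182  22  22 366] [270.5 192.5] [ 0.4922 -0.0792  0.057 ] [ 0.4884 -0.0692  0.0985]
wrist [186.9, 270.1]
scene [182.6, 304.2]
tri [ 0.4851162  -0.06388339  0.10246627]
wheel (0.5348677635192871, -0.04692373424768448) 0.06347614526748657
```

```bash
python3 - <<'E'
from h import *
h=np.array([.4859,-.0641])
q=bot.get_eef_rot()
bot.servo_line([*h,.16],feed=.15)
print("stop",bot.servo_line([*h,.082],feed=.08,f_stop=8),bot.get_position())
bot.move_gripper(.1,30)
print(bot.get_finger_gap(),bot.get_gripper_force(),bot.get_wrist_force(),bot.get_position(),bot.get_time())
c=viewer.read_camera("wrist"); save(c,"w1.png")
E
```

```text
stop False [ 0.48619617 -0.06418781  0.08250808]
0.2707727587467232 30.71139761363156 [ 9.22600982  2.63317816 -0.83998724] [ 0.48702906 -0.06397392  0.0825011 ] 5.8083
```

View pics/w1.png

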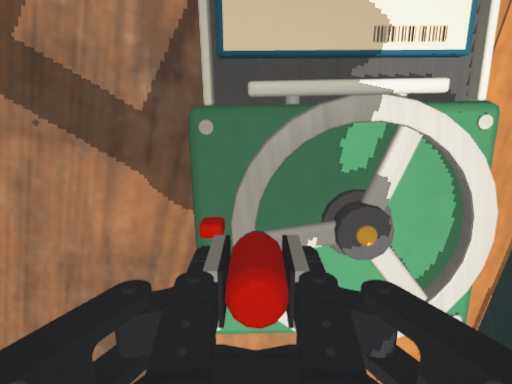

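The handle is gripped: the gap is about 23 mm, and the picture shows the sleeve centred between the pads at (280, 257). A 9 N pull towards +x suggests the true centre is about 1 mm further in +x. I'll wind a first part and watch the radial force.

```bash
cat > wind.py <<'E'
from h import *
YAW=.215
def wind(C,q0,q1,n,feed=.04,z=.082):
    C=np.array(C,float)
    for q in np.linspace(q0,q1,n+1)[1:]:
        a=np.pi+YAW-q; u=np.array([np.cos(a),np.sin(a)])
        s=bot.servo_line([*(C+.052*u),z],feed=feed,f_stop=45)
        F=bot.get_wrist_force(); p=bot.get_position()
        print(round(q,2),"Frad %.1f Ftan %.1f Fz %.1f"%(F[:2]@u,F[:2]@[u[1],-u[0]],F[2]),"gap %.3f"%bot.get_finger_gap(),round(bot.get_time(),1))
        if s or np.hypot(*F[:2])>50: print("STOP",p,F); break
        C+=.5*(F[:2]@u)*u/11000   # yield to the radial force
    print("C",C.round(4),p)
E
python3 - <<'E'
from wind import *
wind([.536,-.0467],-.12,1.6,8)
E
```

```text
0.1 Frad 1.4 Ftan 2.2 Fz 7.2 gap 0.270 6.3
0.31 Frad 2.2 Ftan 1.4 Fz 6.8 gap 0.270 6.7
0.52 Frad 1.5 Ftan 2.4 Fz 6.9 gap 0.275 7.1
0.74 Frad 1.9 Ftan 1.9 Fz 6.6 gap 0.268 7.6
0.96 Frad 2.0 Ftan 2.3 Fz 6.5 gap 0.270 8.0
1.17 Frad 2.1 Ftan 1.3 Fz 5.6 gap 0.265 8.4
1.39 Frad 2.3 Ftan 1.5 Fz 5.8 gap 0.267 8.8
1.6 Frad 1.0 Ftan 1.5 Fz 5.7 gap 0.272 9.3
C [ 0.5355 -0.0464] [0.52636327 0.00505294 0.0824605 ]
```

```bash
python3 - <<'E'
from wind import *
wind([.5355,-.0464],1.6,2*np.pi,20)
c=viewer.read_camera("wrist"); save(c,"w2.png")
E
```

```text
1.83 Frad 1.0 Ftan 1.7 Fz 5.2 gap 0.271 9.7
2.07 Frad 2.4 Ftan 1.9 Fz 5.5 gap 0.274 10.2
2.3 Frad 2.0 Ftan 2.0 Fz 4.8 gap 0.272 10.6
2.54 Frad 1.7 Ftan 1.9 Fz 4.8 gap 0.271 11.1
2.77 Frad 1.7 Ftan 1.6 Fz 5.5 gap 0.271 11.5
3.0 Frad 0.8 Ftan 3.6 Fz 5.5 gap 0.269 12.0
3.24 Frad 0.4 Ftan 1.6 Fz 6.5 gap 0.275 12.4
3.47 Frad 0.8 Ftan 1.9 Fz 7.5 gap 0.273 12.9
3.71 Frad 0.3 Ftan 2.1 Fz 7.8 gap 0.272 13.3
3.94 Frad -0.2 Ftan 1.1 Fz 7.9 gap 0.269 13.8
4.18 Frad -0.6 Ftan 1.3 Fz 7.4 gap 0.268 14.2
4.41 Frad -1.4 Ftan 1.5 Fz 7.9 gap 0.272 14.7
4.64 Frad -0.7 Ftan 1.7 Fz 8.0 gap 0.274 15.1
4.88 Frad -1.3 Ftan 2.0 Fz 8.5 gap 0.270 15.6
5.11 Frad -0.0 Ftan 1.6 Fz 6.9 gap 0.266 16.0
5.35 Frad -0.6 Ftan 1.0 Fz 7.1 gap 0.270 16.5
5.58 Frad -0.7 Ftan 2.1 Fz 8.7 gap 0.268 16.9
5.81 Frad -0.0 Ftan 1.7 Fz 8.8 gap 0.273 17.4
6.05 Frad -1.2 Ftan 2.4 Fz 8.1 gap 0.269 17.8
6.28 Frad -0.8 Ftan 1.5 Fz 7.4 gap 0.274 18.3
C [ 0.5358 -0.0458] [ 0.48512151 -0.05677777  0.08242458]
```

View pics/w2.png

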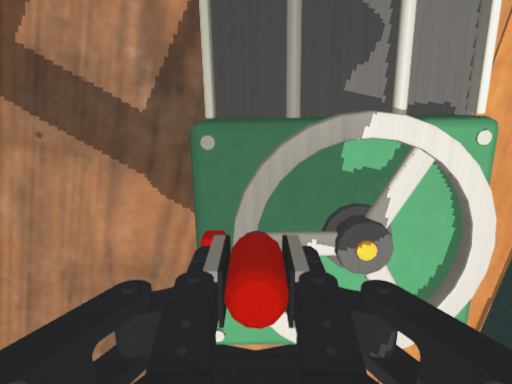

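The wrist view shows the spoke and handle root at row ~240, level with the tab at (239, 214), and the pusher rods extended. I'll let go, rise and check.

```bash
python3 - <<'E'
from h import *
bot.move_gripper(1.0)
p=bot.get_position()
bot.servo_line([p[0],p[1],.17],feed=.08)
bot.servo_line([.47,-.05,.30],feed=.15)
c=viewer.read_camera("wrist"); save(c,"w3.png")
s=viewer.spot_point("wrist","crank_handle"); h=onz(c,s[0]["at"],.0985)
C=np.array([.5355,-.0463]); d=h[:2]-C; print("handle",h,np.hypot(*d),"q",.215-np.arctan2(-d[1],-d[0]))
b=viewer.spot_point("wrist","blue_bar")
for t in b: 
    e=onz(c,t["at"],.012)[:2]-C; print("bar in feeder",t["confidence"],R.from_euler('z',-.215).as_matrix()[:2,:2]@e)
print(bot.get_time(),bot.get_wrist_force())
E
```

```text
handle [ 0.48447512 -0.05652281  0.0985    ] 0.052038869248276165 q 0.017268287147577277
21.3667 [-0.22397178 -0.73729566 -0.49206605]
```

View pics/w3.png

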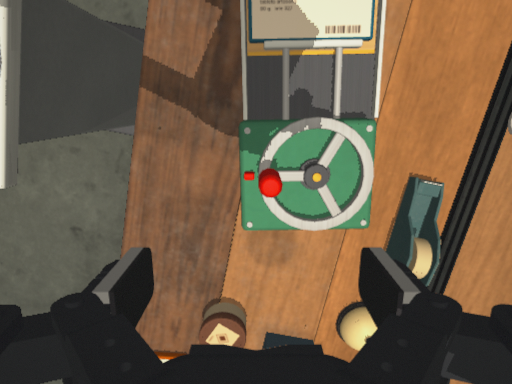

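The spoke points at the tab (175, 249), the handle is released, and the pusher and bar have passed the brass line at row ~52. The bar lies on the wooden end, at rows up to ~40. I'll hand in.

```bash
python3 -c "
from h import *
print(bot.hand_in())"
```

```text
the job is handed in; nothing more can be done
None
```

I wound the wheel one full clockwise turn (about 0.02 rad from the tab, as measured after release), the blue bar is past the brass line on the wooden serving end, the handle is released beside the red tab, and the job was handed in at about 21 s; no verdict came back.

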